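# Set the yarn twist tester to its full gauge length

## Task

Set the yarn twist tester to its full gauge length: with the fingertips gently press the yellow lock button on the carriage, keep it held down while you slide the carriage along its rails all the way against the red end stop, then let go so that the button springs up and locks it there. Leave everything else on the bench where it is.

Things in the scene. Friction and masses are not known exactly. Their poses are not given: they have to be found in the camera images.
- tester: Yarn twist tester, fixed on the bench: grey bed 220 x 530 x 20 mm, two steel rails along y. Origin at bench height on the rails' centre line, 15 mm towards +y from mid-bed; x across the rails, z up. White headstock at the -y end (y -275 to -190 mm, 130 mm wide, top at 170 mm); red end stop at the +y end (y 222 to 248 mm, 100 mm wide, top 80 mm above the bench).
- carriage (a joint): Position of the carriage along the tester's +y axis, in m: 0 nearest the headstock, 0.190 hard against the end stop (its limit). It starts locked anywhere from 0 to 0.075; unlocked it slides against about 1 N of friction. Carriage 90 mm wide, 150 mm long, aluminium deck 75 mm above the bench; on its headstock half a blue jaw housing, top at 115 mm, its face 10 mm from the yellow button plate.
- lug_face (a point): Centre of the face, towards the button, of the upright blue push lug on the carriage's leading edge: 70 mm wide, 10 mm thick, top 110 mm above the bench, this point at 95 mm. It stands 3 mm past the button plate's edge, 25 mm from its centre. A fingertip moving towards the end stop on the pressed plate draws the carriage by friction, or if it slips leans on this lug while still on the plate.
- lock_button (a joint): How far the yellow lock button is pressed, in m: 0 up, 0.010 fully down. Sprung: about 4 N starts it, about 7.5 N holds it fully down. Its pawl sits between the teeth of a rack (9.5 mm pitch) and comes free about 7.5 mm down, so keep it 8 to 10 mm down while sliding; let up midway, it locks at the next notch, with about 1 mm of play. There is a notch at the end stop.
- button_top (a point): Centre of the top of the yellow lock button, a plate 44 x 44 mm on the carriage; the top is 89 mm above the bench when up, 14 mm proud of the deck (4 mm when fully down). Moves with carriage and button; axes as the tester's (y along the slide towards the end stop, z up).
- stop_face (a point): Centre of the front face of the end stop's black rubber buffer (50 mm wide, 12 mm high), 64 mm above the bench, fixed to the tester with the tester's axes; the carriage's leading edge meets it at the end of travel.
- brass_weight: Bystander: brass weight 28 mm in diameter, 40 mm tall, loose on the bed plate on the robot's side of the rails. Origin at the centre of its underside.
- bobbin: Bystander: small red-flanged bobbin, 34 mm in diameter, 44 mm tall, loose on the bed plate on the far side of the rails. Origin at the centre of its underside.
- yarn_cone: Bystander: standing cream yarn cone, 120 mm wide at the foot, 170 mm tall. Origin at the centre of its underside.
- mouse: Bystander: grey computer mouse 100 x 60 x 34 mm. Origin at the centre of its underside.
- sample_jar: Bystander: closed jar 64 mm in diameter, 90 mm tall. Origin at the centre of its underside.
- screwdriver: Bystander: screwdriver lying on the bench, 150 mm long, red handle. Origin under its middle, on the bench.
- mug: Bystander: blue mug 80 mm in diameter, 95 mm tall. Origin at the centre of its underside.

How it is judged:
By the outcome, as a careful person would: the job done as asked, in the order asked, and still so for the second after the job is handed in, with the robot touching nothing.
It also fails if it takes over 35 s, if anything falls off the work surface, if the arm or the gripper's body presses on something with over 40 N, if the wrist force passes 120 N, or if a joint passes its speed limit or range.

## Robot

A 6-joint arm with a two-finger parallel gripper is mounted at the origin on the work surface. World frame = base frame: x ahead of the robot, y to its left, z up, the work surface at z = 0. Lengths are in m, angles in rad, forces in N, time in s.
With the tool pointing down it reaches from about 0.4 to 0.825 m from the base axis. Payload 7 kg.
Tool frame: the origin (TCP) lies midway between the tips of the shut fingers; the grasp point (between the pads) lies 19 mm behind it; z points along the fingers, y is the line along which they close (so a half turn about z gives the same grasp; the last joint's range is limited). The gripper opens to 88 mm and grips with 3 to 60 N. Pads are 19 mm wide; open, the fingers measure 130 mm over their backs; the gripper's body (78 mm by 193 mm) begins 47 mm behind the grasp point.
Start: joints at [-0.925, 0.359, 0.012, 0, -1.224, -0.288], TCP at [0.236, -0.632, 0.227] pointing down, gripper open.
Joint ranges: [-3.07, 3.07], [-1.43, 2.12], [-1.02, 1.25], [-3.03, 1.67], [-3.05, -0], [-3.03, 3.03]. Speed limits (rad/s): [2.39, 2.39, 3.01, 3.14, 3.14, 3.14].

## Interface

Orientations are given as a unit quaternion [w, x, y, z].
In Python, from station import manip gives the robot as it stands.
- The arm moves only by the tool jog_arm, never from a script. Its argument "series" is a list that holds one entry, the list of rows, each a list of 5 numbers: the finger opening in cm, from 0 to 8.76, then the shift along the tool's x, y, z in cm, then the turn about the tool's z in degrees. A call has 1 to 20 rows; each row shifts and turns the commanded pose from where the row before left it, along the tool's axes as they then stand; what a row does not reach is not made up. A row lasts 1/12 s, in which the tool goes at most 41.7 mm and 7.16 degrees, less where a joint would pass 70% of its speed; a pose out of reach is approached as far as the arm can. A call with a gripper value outside its range is refused whole. The fingers move at their own pace and stop on an object; the grip force is fixed at half the most. Time passes only in rows, so rows that do not move let the fingers close. It gives the time, the measured TCP pose, the force, the opening and the grip force at its end, in the units of the state.
- manip.read_state(): the state, without advancing time (a new reading comes with each control period).
- manip.grab_frame(name): name is "scene" or "top"; returns a dict with "pixels" (480x640x3 uint8, blue, green, red), "vertical_fov" (degrees; the focal length in pixels is half the picture's height over the tangent of half this angle, whatever the lens; pixels are square), "cx", "cy" (the principal point, pixels), "R" (3x3) and "t" (3): a world point X has camera coordinates R X + t. Camera axes: x right, y down, z forward; pixel columns grow to the right and rows downward; lengths in m; the calibration is good to about 2 mm. A picture is of the moment at which its call begins. There is no depth.
- manip.finish_job(): hands the job in; it is judged then, once.
The state is a dict: "t": time; "joint_pos": joint angles; "qd": joint speeds; "tau": joint torques, N m; "tcp_pos": TCP position; "eef_rot": TCP orientation; "contact_force": force on the tool from outside, world axes, zero at the start; "torque": the same for the moment, N m; "width": opening from 0.0 (shut) to 1.0 (fully open); "finger_force": force on a finger pad.
Only numpy, scipy, OpenCV 4.12 (cv2) and the standard library are available. Lean on these libraries where they do the work, as an engineer would, in place of code of your own. Each camera call takes 0.05 s, during which the arm holds its last target. There are 200 camera calls.

## Working session

There is one attempt and no reset: what is moved stays moved. The work goes in short steps, Python scripts to look and compute and a tool call to move; the robot and the scene stay as the last step left them, time stands still between calls to the robot, and variables do not carry over. Pictures are saved under pics/ and viewed, at most 10 in all, crops included, and the job is handed in when it is done.

Besides the shell and the picture viewer there is one more tool, called after ">>>" as name(argument=value, ...) on one line, values as JSON. jog_arm: Moves the arm, as the interface text tells. Its arguments: {"type":"object","properties":{"series":{"type":"array","items":{"type":"array","items":{"type":"array","items":{"type":"number"}}}}},"required":["series"]}

```bash
mkdir -p pics; cat > h.py <<'E'
import numpy as np, cv2
from station import manip
def grab(n,fn=None):
    f=manip.grab_frame(n)
    if fn: cv2.imwrite(fn,f["pixels"])
    return f
def K(f):
    F=240/np.tan(np.radians(f["vertical_fov"])/2); return np.array([[F,0,f["cx"]],[0,F,f["cy"]],[0,0,1]])
def proj(f,X):
    p=K(f)@(np.array(f["R"])@np.array(X)+np.array(f["t"])); return p[:2]/p[2]
def atz(f,u,v,z):
    R=np.array(f["R"]);t=np.array(f["t"]);c=-R.T@t;d=R.T@np.linalg.inv(K(f))@[u,v,1]
    return c+d*(z-c[2])/d[2]
E
python3 - <<'E'
from h import *
import pickle
for n in("scene","top"):
    f=grab(n,f"pics/{n}0.png"); pickle.dump(f,open(n+".pkl","wb")); print(n,f["vertical_fov"],f["cx"],f["cy"],-np.array(f["R"]).T@f["t"])
print(manip.read_state())
E
```

```text
scene 50.86545884376724 320.35420055765223 235.00462990425336 [ 1.33617094 -0.46293294  0.82501068]
top 44.76476648836775 319.655333489282 231.03520561821938 [ 0.33184065 -0.04736264  1.77083804]
{'t': 0.1, 'joint_pos': array([-9.24884792e-01,  3.59322921e-01,  1.11989272e-02, -2.97935134e-04,
       -1.22412061e+00, -2.88087533e-01]), 'qd': array([-0.00079007, -0.00166221,  0.00485669,  0.00118444,  0.0009862 ,
       -0.00162566]), 'tau': array([-1.56835187e-03, -5.84163773e+01,  2.93751007e+01,  7.01547548e+00,
        1.01401733e-02, -3.48548292e-05]), 'tcp_pos': array([ 0.23623084, -0.63186531,  0.22573443]), 'eef_rot': array([-2.00943029e-04, -1.77909091e-01,  9.84046651e-01,  7.09659290e-04]), 'contact_force': array([ 0.15846993, -1.41719684, -1.06258286]), 'torque': array([0.01164524, 0.00949119, 0.05127887]), 'finger_force': 0.0, 'width': 1.0002573608412866}
```

View pics/top0.png

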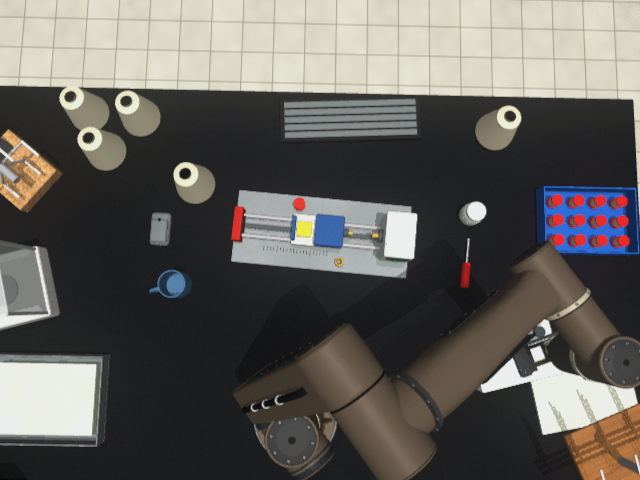

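View pics/scene0.png

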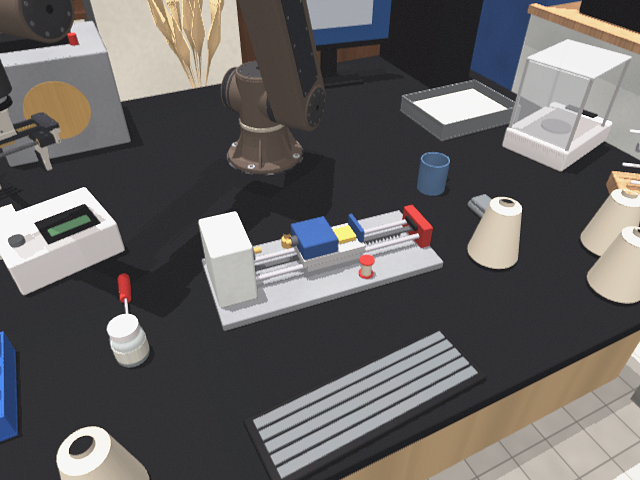

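The top view shows the tester about parallel to world y: red stop at (238,223), yellow plate at (304,230), blue jaw housing at (329,231), headstock at (401,235). The brass weight is at (339,262) and the bobbin at (299,204). I'll enlarge the tester.

```bash
python3 - <<'E'
from h import *
import pickle
f=pickle.load(open("top.pkl","rb")); p=f["pixels"][180:285,225:425]
cv2.imwrite("pics/c1.png",cv2.resize(p,None,fx=4,fy=4,interpolation=cv2.INTER_CUBIC))
hsv=cv2.cvtColor(f["pixels"],cv2.COLOR_BGR2HSV)
def rect(lo,hi,box,z):
    m=cv2.inRange(hsv,lo,hi); k=np.zeros_like(m); x0,y0,x1,y1=box; k[y0:y1,x0:x1]=m[y0:y1,x0:x1]
    c=max(cv2.findContours(k,0,1)[0],key=cv2.contourArea); b=cv2.boxPoints(cv2.minAreaRect(c))
    w=np.array([atz(f,u,v,z)[:2] for u,v in b]); M=cv2.moments(k,True); u,v=M['m10']/M['m00'],M['m01']/M['m00']
    print((u,v),atz(f,u,v,z),w.round(4).tolist(),[np.linalg.norm(w[i]-w[i-1]).round(4) for i in(1,2)])
rect((22,120,120),(35,255,255),(290,210,320,250),.089)
rect((100,120,60),(125,255,255),(312,205,355,255),.115)
rect((0,150,80),(8,255,255),(225,195,255,250),.08)
rect((0,0,225),(180,30,255),(375,200,425,270),.17)
E
```

```text
(303.5906976744186, 228.86976744186046) [ 0.55176927 -0.01646265  0.089     ] [[0.5715, 0.0061], [0.5724, -0.0376], [0.5313, -0.0384], [0.5305, 0.0051]] [np.float64(0.0437), np.float64(0.0411)]
(329.0186697782964, 230.49591598599767) [ 0.54508905 -0.08986559  0.115     ] [[0.5043, -0.0464], [0.5926, -0.0534], [0.5861, -0.1338], [0.4978, -0.1262]] [np.float64(0.0886), np.float64(0.0807)]
(237.10876132930514, 223.37764350453173) [0.5653596  0.17841419 0.08      ] [[0.5172, 0.1962], [0.6176, 0.1893], [0.6149, 0.1583], [0.5145, 0.1655]] [np.float64(0.1006), np.float64(0.0311)]
(400.3871473354232, 234.50626959247649) [ 0.53064552 -0.28645573  0.17      ] [[0.4713, -0.2417], [0.5954, -0.2508], [0.5907, -0.3312], [0.4667, -0.3214]] [np.float64(0.1244), np.float64(0.0806)]
```

View pics/c1.png

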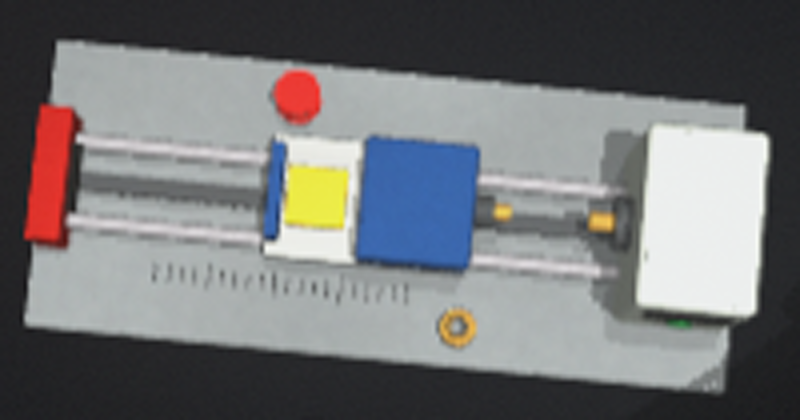

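The measured sizes match: yellow plate 44×41 mm, stop 100 mm wide, and both ends put the origin at about (0.549, -0.053). The tester's +y axis is (0.075, 0.997), and the button is at (0.552, -0.0165), on the centre line. I'll turn the tool so the fingers close across the rails, shut them and lift a little.

>>> jog_arm(series=[[[0, 0, 0, -0.3, -6.5], [0, 0, 0, -0.3, -6.5], [0, 0, 0, -0.3, -6.5], [0, 0, 0, -0.3, -6.5], [0, 0, 0, -0.3, -6.5], [0, 0, 0, -0.3, -6.5], [0, 0, 0, -0.3, -6.5], [0, 0, 0, -0.3, -6.5], [0, 0, 0, -0.3, -6.5], [0, 0, 0, -0.3, -6.7], [0, 0, 0, 0, 0]]])

```text
t: 1.02
tcp_pos: [0.2364, -0.6323, 0.2567]
eef_rot: [-0.0, -0.682, 0.731, -0.0]
contact_force: [-0.6, -1.0, -0.2]
width: 0.234
finger_force: 0.0
```

>>> jog_arm(series=[[[0, -2, -0.85, 0, 0], [0, -3.3, -1.35, 0, 0], [0, -3.3, -1.35, 0, 0], [0, -3.3, -1.35, 0, 0], [0, -3.3, -1.35, 0, 0], [0, -3.3, -1.35, 0, 0], [0, -3.3, -1.35, 0, 0], [0, -3.3, -1.35, 0, 0], [0, -3.3, -1.4, 0, 0], [0, -3.3, -1.4, 0, 0], [0, -3.3, -1.4, 0, 0], [0, -3.3, -1.4, 0, 0], [0, -3.3, -1.4, 0, 0], [0, -3.3, -1.4, 0, 0], [0, -3.3, -1.4, 0, 0], [0, -3.3, -1.4, 0, 0], [0, -3.3, -1.4, 0, 0], [0, -3.3, -1.4, 0, 0], [0, -3.3, -1.4, 0, 0], [0, -2, -0.85, 0, 0]]])

```text
t: 2.68
tcp_pos: [0.5496, -0.0171, 0.2561]
eef_rot: [-0.0, -0.679, 0.734, 0.0]
contact_force: [0.3, 0.6, -1.2]
width: 0.004
finger_force: 0.0
```

>>> jog_arm(series=[[[0, -0.4, -0.1, 1, 0], [0, 0, 0, 2, 0], [0, 0, 0, 2.5, 0], [0, 0, 0, 2.5, 0], [0, 0, 0, 2.5, 0], [0, 0, 0, 2, 0], [0, 0, 0, 1.2, 0], [0, 0, 0, 0.5, 0], [0, 0, 0, 0, 0], [0, 0, 0, 0, 0]]])

```text
t: 3.52
tcp_pos: [0.5501, -0.0162, 0.1148]
eef_rot: [-0.0, -0.68, 0.734, -0.0]
contact_force: [0.2, 0.3, -0.2]
width: 0.004
finger_force: 0.0
```

```bash
python3 - <<'E'
from h import *
f=grab("scene"); g=grab("top"); s=manip.read_state(); print(s["tcp_pos"],s["contact_force"],proj(f,s["tcp_pos"]),proj(f,[.5518,-.0165,.089]),proj(g,s["tcp_pos"]))
a=cv2.resize(f["pixels"][180:300,260:440],None,fx=4.4,fy=4.4,interpolation=cv2.INTER_CUBIC)
cv2.imwrite("pics/c2.png",a)
E
```

```text
[ 0.55056981 -0.0159987   0.11559941] [ 0.50792702 -0.75576154  0.56438856] [343.66445682 222.56310097] [343.34123195 231.9912801 ] [303.27511531 228.07460948]
```

View pics/c2.png

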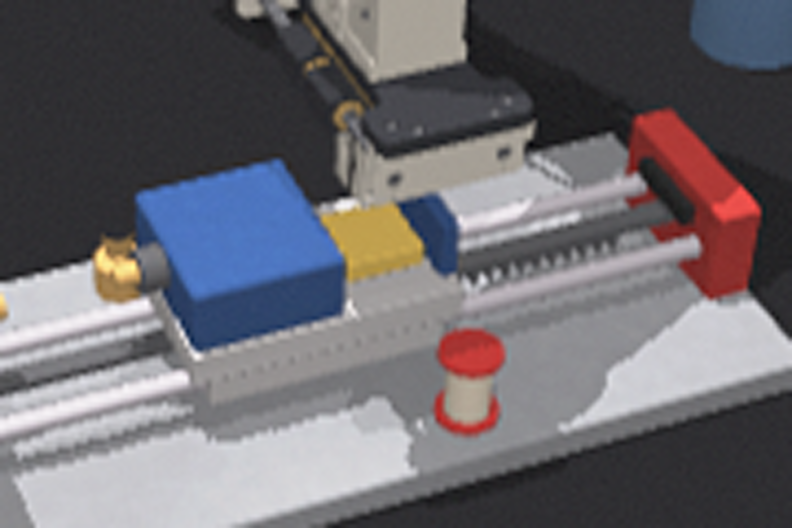

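The finger tip looks to be where the projection puts it (crop 368,187), but a wide part of the gripper runs along the rails. I need a bigger view to understand it before pressing.

```bash
python3 - <<'E'
from h import *
f=grab("scene"); 
a=cv2.resize(f["pixels"][90:270,240:480],None,fx=3.3,fy=3.3,interpolation=cv2.INTER_CUBIC)
cv2.imwrite("pics/c3.png",a)
g=grab("top")
cv2.imwrite("pics/c4.png",cv2.resize(g["pixels"][170:320,220:420],None,fx=4,fy=4,interpolation=cv2.INTER_CUBIC))
E
```

```text
(no output)
```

View pics/c3.png

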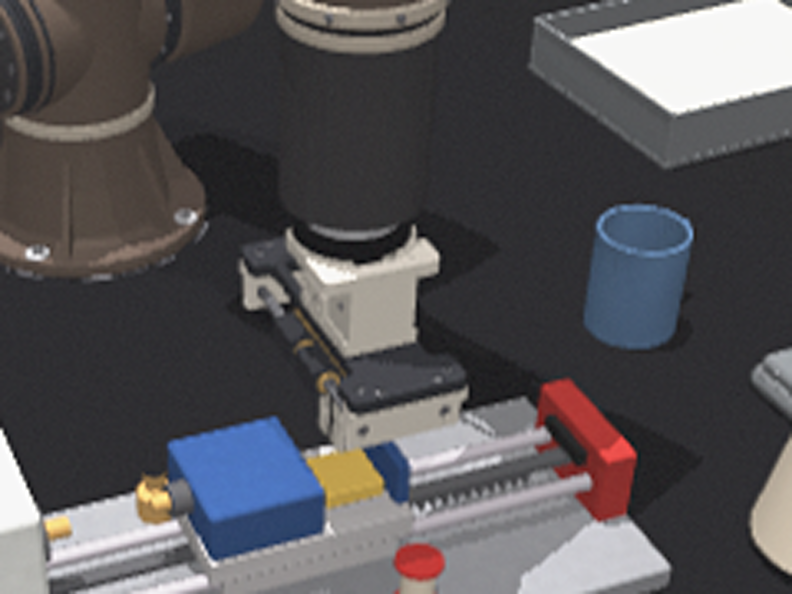

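View pics/c4.png

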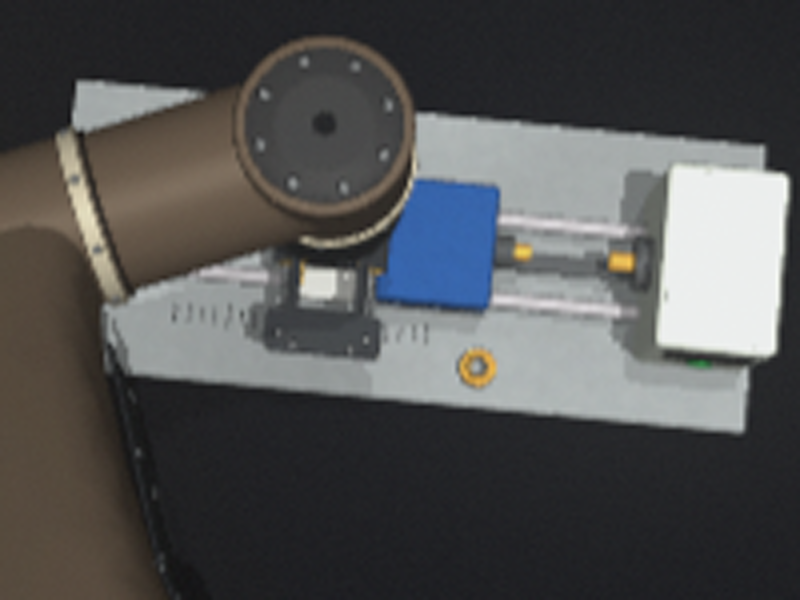

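The views agree with the geometry. The body lies across the rails, 78 mm along y, well above the jaw housing, and hides the shut fingertips, which are over the plate. I'll shift 5 mm towards the lug and descend to contact.

>>> jog_arm(series=[[[0, -0.5, -0.1, 0.8, 0], [0, 0, 0, 0.8, 0], [0, 0, 0, 0.6, 0], [0, 0, 0, 0.2, 0], [0, 0, 0, 0.2, 0], [0, 0, 0, 0.2, 0], [0, 0, 0, 0, 0], [0, 0, 0, 0, 0], [0, 0, 0, 0, 0]]])

```text
t: 4.47
tcp_pos: [0.5511, -0.0112, 0.0868]
eef_rot: [-0.0, -0.68, 0.733, 0.0]
contact_force: [-4.1, 0.0, 4.7]
width: 0.001
finger_force: 2.2
```

>>> jog_arm(series=[[[0, 0, 0, 0.1, 0], [0, 0, 0, 0.1, 0], [0, 0, 0, 0.1, 0], [0, 0, 0, 0.1, 0], [0, 0, 0, 0.1, 0], [0, 0, 0, 0.1, 0], [0, 0, 0, 0, 0], [0, 0, 0, 0, 0]]])

```text
t: 5.13
tcp_pos: [0.5514, -0.0112, 0.0808]
eef_rot: [0.0, -0.68, 0.733, -0.0]
contact_force: [-4.2, -0.2, 6.1]
width: 0.007
finger_force: 3.3
```

>>> jog_arm(series=[[[0, 0, 0, 0.05, 0], [0, 0, 0, 0.05, 0], [0, 0, 0, 0, 0], [0, 0, 0, 0, 0], [0, 0, 0, 0, 0]]])

```text
t: 5.55
tcp_pos: [0.5514, -0.0112, 0.0799]
eef_rot: [0.0, -0.68, 0.733, -0.0]
contact_force: [-4.3, -0.3, 6.6]
width: 0.006
finger_force: 3.5
```

>>> jog_arm(series=[[[0, 0, 0, 0.04, 0], [0, 0, 0, 0, 0], [0, -0.1, 0, 0, 0], [0, -0.2, 0, 0, 0], [0, -0.3, 0, 0, 0], [0, -0.3, 0, 0, 0], [0, -0.3, 0, 0, 0], [0, -0.3, 0, 0, 0], [0, 0, 0, 0, 0], [0, 0, 0, 0, 0]]])

```text
t: 6.38
tcp_pos: [0.5525, 0.0041, 0.0795]
eef_rot: [0.0, -0.68, 0.733, -0.0]
contact_force: [-4.2, 0.6, 7.3]
width: 0.005
finger_force: 3.5
```

```bash
python3 - <<'E'
from h import *
f=grab("scene"); s=manip.read_state(); print(s["tcp_pos"],s["contact_force"])
a=cv2.resize(f["pixels"][180:300,260:440],None,fx=4.4,fy=4.4,interpolation=cv2.INTER_CUBIC)
cv2.imwrite("pics/c5.png",a)
E
```

```text
[0.55255369 0.00402506 0.07950793] [-5.22082941  1.1249214   6.55426389]
```

View pics/c5.png

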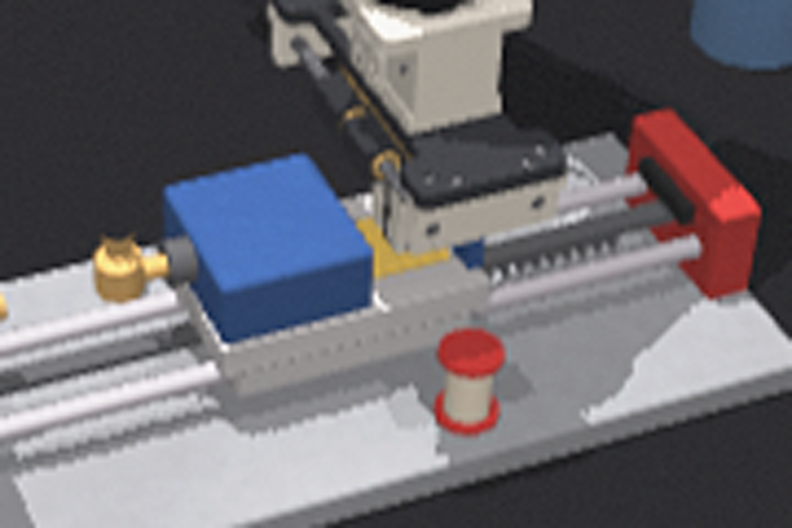

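The carriage is free and following: its housing edge moved from crop column 137 to 165, with about 1 N of drag. I'll slide on.

>>> jog_arm(series=[[[0, -0.2, 0, 0, 0], [0, -0.4, 0, 0, 0], [0, -0.6, 0, 0, 0], [0, -0.6, 0, 0, 0], [0, -0.6, 0, 0, 0], [0, -0.6, 0, 0, 0], [0, -0.6, 0, 0, 0], [0, -0.6, 0, 0, 0], [0, -0.6, 0, 0, 0], [0, -0.6, 0, 0, 0], [0, -0.6, 0, 0, 0], [0, -0.6, 0, 0, 0], [0, -0.6, 0, 0, 0], [0, -0.6, 0, 0, 0], [0, -0.6, 0, 0, 0], [0, -0.6, 0, 0, 0], [0, -0.4, 0, 0, 0], [0, -0.3, 0, 0, 0], [0, 0, 0, 0, 0], [0, 0, 0, 0, 0]]])

```text
t: 8.1
tcp_pos: [0.56, 0.1011, 0.0796]
eef_rot: [0.001, -0.68, 0.733, -0.0]
contact_force: [-4.1, 1.7, 7.5]
width: 0.007
finger_force: 3.5
```

>>> jog_arm(series=[[[0, -0.2, 0, 0, 0], [0, -0.3, 0, 0, 0], [0, -0.3, 0, 0, 0], [0, -0.3, 0, 0, 0], [0, -0.3, 0, 0, 0], [0, -0.2, 0, 0, 0], [0, -0.2, 0, 0, 0], [0, 0, 0, 0, 0], [0, 0, 0, 0, 0]]])

```text
t: 8.85
tcp_pos: [0.5614, 0.119, 0.0796]
eef_rot: [0.001, -0.68, 0.733, -0.0]
contact_force: [-4.9, 2.2, 6.8]
width: 0.006
finger_force: 3.5
```

```bash
python3 - <<'E'
from h import *
f=grab("scene"); s=manip.read_state(); print(s["tcp_pos"],s["contact_force"])
a=cv2.resize(f["pixels"][180:300,300:460],None,fx=5,fy=5,interpolation=cv2.INTER_CUBIC)
cv2.imwrite("pics/c6.png",a)
E
```

```text
[0.56141535 0.11898033 0.07964097] [-4.99038417  1.46041862  7.31350391]
```

View pics/c6.png

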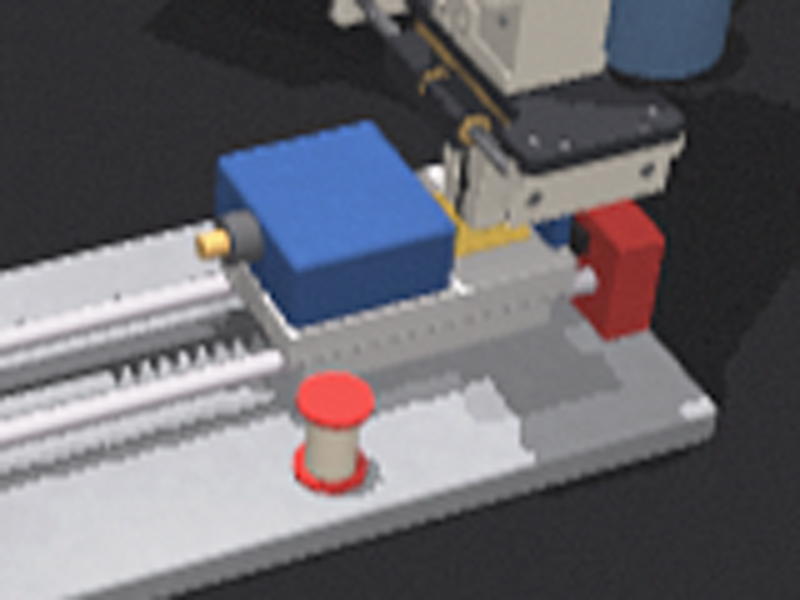

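The carriage's leading edge (crop 575,260) is now a few mm from the stop's buffer (crop 580,240). I'll creep in until the force rises.

>>> jog_arm(series=[[[0, -0.1, 0, 0, 0], [0, -0.1, 0, 0, 0], [0, -0.1, 0, 0, 0], [0, -0.1, 0, 0, 0], [0, 0, 0, 0, 0]]])

```text
t: 9.32
tcp_pos: [0.5617, 0.1228, 0.0796]
eef_rot: [0.0, -0.68, 0.733, -0.0]
contact_force: [-4.0, 0.8, 6.5]
width: 0.006
finger_force: 3.5
```

>>> jog_arm(series=[[[0, -0.1, 0, 0, 0], [0, -0.1, 0, 0, 0], [0, -0.1, 0, 0, 0], [0, 0, 0, 0, 0]]])

```text
t: 9.65
tcp_pos: [0.5619, 0.1258, 0.0796]
eef_rot: [0.0, -0.68, 0.733, -0.0]
contact_force: [-4.6, -0.0, 6.4]
width: 0.004
finger_force: 3.5
```

>>> jog_arm(series=[[[0, -0.1, 0, 0, 0], [0, -0.1, 0, 0, 0], [0, -0.1, 0, 0, 0], [0, 0, 0, 0, 0]]])

```text
t: 9.98
tcp_pos: [0.5622, 0.1288, 0.0796]
eef_rot: [0.0, -0.68, 0.733, -0.0]
contact_force: [-3.7, 0.3, 7.2]
width: 0.006
finger_force: 3.5
```

>>> jog_arm(series=[[[0, -0.1, 0, 0, 0], [0, -0.1, 0, 0, 0], [0, -0.1, 0, 0, 0], [0, 0, 0, 0, 0]]])

```text
t: 10.32
tcp_pos: [0.5623, 0.1309, 0.0796]
eef_rot: [-0.0, -0.68, 0.733, -0.0]
contact_force: [-2.8, -4.2, 7.6]
width: 0.005
finger_force: 3.5
```

>>> jog_arm(series=[[[0, -0.1, 0, 0, 0], [0, -0.1, 0, 0, 0], [0, 0, 0, 0, 0]]])

```text
t: 10.57
tcp_pos: [0.5628, 0.1328, 0.0797]
eef_rot: [0.0, -0.68, 0.733, -0.001]
contact_force: [-0.9, -4.5, 7.1]
width: 0.005
finger_force: 3.5
```

```bash
python3 - <<'E'
from h import *
f=grab("scene"); s=manip.read_state(); print(s["tcp_pos"],s["contact_force"])
a=cv2.resize(f["pixels"][190:270,360:460],None,fx=7,fy=7,interpolation=cv2.INTER_CUBIC)
cv2.imwrite("pics/c7.png",a)
E
```

```text
[0.56280148 0.13275815 0.07974745] [-2.28349154 -4.99572151  7.00094551]
```

View pics/c7.png

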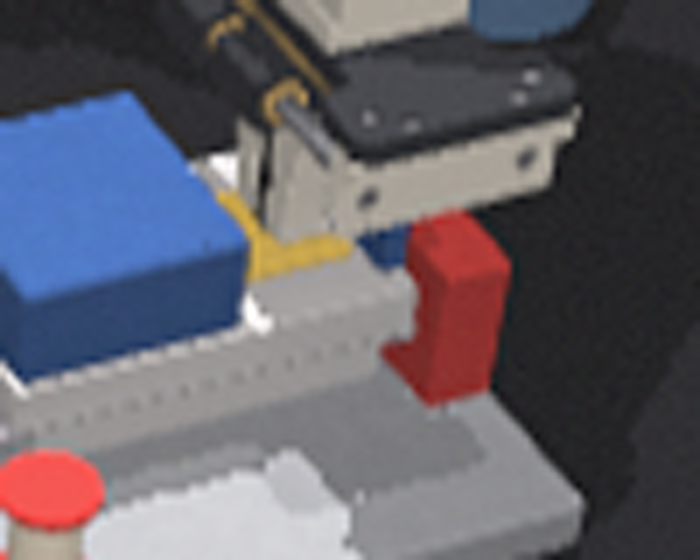

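The carriage edge (crop 415,300) is against the stop. The push holds at about 4.5 N while the fingertip slips on the plate, so the carriage is hard against it. I'll lift straight up.

>>> jog_arm(series=[[[0, 0, 0, -0.2, 0], [0, 0, 0, -0.2, 0], [0, 0, 0, -0.3, 0], [0, 0, 0, -0.4, 0], [0, 0, 0, -0.6, 0], [0, 0, 0, -1, 0], [0, 0, 0, -2, 0], [0, 0, 0, -2.5, 0], [0, 0, 0, -2.5, 0], [0, 0, 0, -2.5, 0], [0, 0, 0, -2, 0], [0, 0, 0, -1, 0], [0, 0, 0, 0, 0], [0, 0, 0, 0, 0]]])

```text
t: 11.78
tcp_pos: [0.5621, 0.1338, 0.2313]
eef_rot: [0.001, -0.68, 0.733, 0.0]
contact_force: [-0.2, 1.6, -0.3]
width: 0.004
finger_force: 0.0
```

```bash
python3 - <<'E'
from h import *
f=grab("scene"); s=manip.read_state(); print(s["tcp_pos"],s["contact_force"])
a=cv2.resize(f["pixels"][170:270,340:460],None,fx=6,fy=6,interpolation=cv2.INTER_CUBIC)
cv2.imwrite("pics/c8.png",a)
E
```

```text
[0.56166046 0.13354965 0.2302997 ] [ 0.13564531 -0.24378707 -1.34479305]
```

View pics/c8.png

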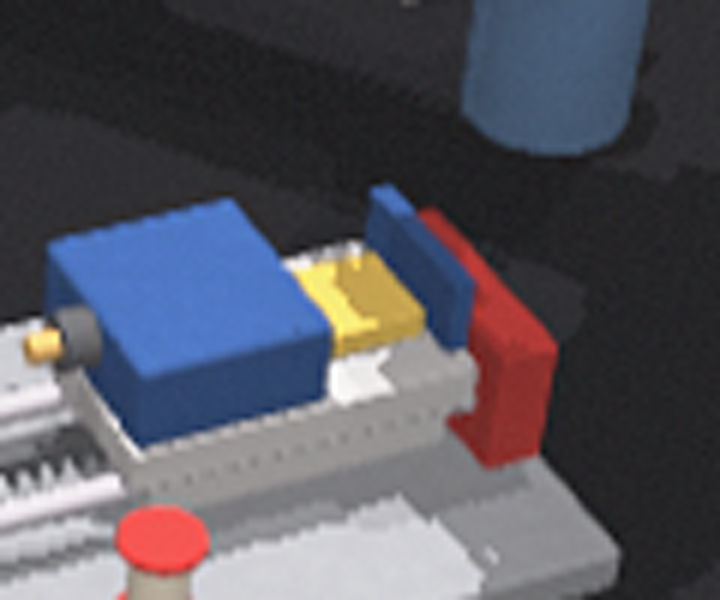

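The carriage edge (crop 475,375) is against the stop, the yellow button is up and proud of the deck (crop 375,330), and the robot is clear. I'll hand it in.

```bash
python3 -c "
from station import manip; print(manip.finish_job())"
```

```text
the job is handed in; nothing more can be done
None
```

I slid the carriage hard against the red end stop with the button held down, then let the button spring up to lock it. The last picture shows it there with the button up; I handed the job in at about 12 s and the arm touched nothing else.

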